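Pulse the brushed-out coffee grinder

ROBOT

A 6-joint arm with a two-finger parallel gripper is mounted at the origin on a cart in front of the work surface, level with it; the furniture and walls round the work are solid. World frame = base frame: x ahead of the robot, y to its left, z up, the work surface at z = 0. Lengths are in m, angles in rad, forces in N, time in s.
With the tool pointing down it reaches from about 0.25 to 0.775 m from the base axis. Payload 4 kg.
Tool frame: the origin (TCP) lies at the centre of the arm's flange, where the gripper is bolted on; the fingertips stand 199 mm ahead of it and the grasp point (between the pads) lies 180 mm ahead of it (robot.tcp_to_tips is the distance from the TCP to the fingertips, in m); z points along the fingers, y is the line along which they close (so a half turn about z gives the same grasp; the last joint's range is limited). The gripper opens to 94 mm and grips with 3 to 60 N. Pads are 16 mm wide; open, the fingers measure 119 mm over their backs; the gripper's body (75 mm by 177 mm) begins 78 mm behind the grasp point.
Start: joints at [-1.434, 0.087, 1.371, -0, 1.684, -0.103], TCP at [0.131, -0.534, 0.405] pointing down, gripper open.
Joint ranges: [-3.1, 3.1], [-0.76, 2.03], [0.27, 2.55], [-1.08, 4.22], [0.17, 2.65], [-2.57, 2.57]. Speed limits (rad/s): [2.79, 2.79, 3.14, 3.14, 3.14, 3.14].

INTERFACE

Orientations are given as [roll, pitch, yaw] about the fixed x, y, z axes, in that order (R = Rz(yaw) Ry(pitch) Rx(roll)).
In Python, from bench import telemetry, snapshot, ticket, robot gives the robot as it stands.
- The arm moves only by the tool apply_moves, never from a script. Its argument "moves" is a list that holds one entry, the list of rows, each a list of 5 numbers: the shift along the tool's x, y, z in units of 50 mm (1.0 is 50 mm), then the turn about the tool's z in units of 10 degrees (1.0 is 10 degrees), then the closure, from 0 (fully open) to 1 (shut). A call has 1 to 10 rows; each row is the pose to reach, as a shift and turn from the pose commanded when the call began, along the tool's axes at that moment; what a row does not reach only later rows make up. A row lasts 1/8 s, in which the tool goes at most 62.5 mm and 10.7 degrees, less where a joint would pass 70% of its speed; a pose out of reach is approached as far as the arm can. A call with a gripper value outside its range is refused whole. The fingers move at their own pace and stop on an object; the grip force is fixed at half the most. Time passes only in rows, so rows that repeat a pose let the fingers close. It gives the time, the measured TCP pose, the force, the opening and the grip force at its end, in the units of the state.
- telemetry.get_obs(): the state, without advancing time (a new reading comes with each control period).
- snapshot(name): name is "scene" or "top" or "wrist"; returns a dict with "image" (420x560x3 uint8, red, green, blue), "fovy" (degrees; the focal length in pixels is half the picture's height over the tangent of half this angle, whatever the lens; pixels are square), "cx", "cy" (the principal point, pixels), "R" (3x3) and "t" (3): a world point X has camera coordinates R X + t. Camera axes: x right, y down, z forward; pixel columns grow to the right and rows downward; lengths in m; the calibration is good to about 2 mm. A picture is of the moment at which its call begins. There is no depth.
- ticket.close_job(): hands the job in; it is judged then, once.
The state is a dict: "time": time; "joint_positions": joint angles; "qvel": joint speeds; "joint_torque": joint torques, N m; "tool_pos": TCP position; "ee_rot": TCP orientation; "wrist_force": force on the tool from outside, world axes, zero at the start; "wrist_torque": the same for the moment, N m; "width": finger opening in m; "finger_force": force on a finger pad.
Only numpy, scipy, OpenCV 4.12 (cv2) and the standard library are available. Lean on these libraries where they do the work, as an engineer would, in place of code of your own. Each camera call takes 0.05 s, during which the arm holds its last target. There are 200 camera calls.

TASK

The coffee grinder has just been brushed out: press the brush, which lies across its open bowl, down past the sprung jaw into the fork clip on the grinder's base and let go of it, then fit the lid into the collar with its lugs in the two slots. Twist the lid clockwise against its spring to the pulse mark, half way along its travel and short of where it clicks locked, and finish while still gripping it there, because it springs back when let go and must never click into the lock. Leave the other things on the worktop where they are.

Things in the scene. Friction and masses are not known exactly. Their poses are not given: they have to be found in the camera images.
- grinder: Coffee grinder, fixed, on a black base plate (112 mm along x, 10 mm thick, y -56 to 146 mm). Origin: underside of the base, on the axis of the round steel housing, 95 mm across; z up. Its flat open collar top is 80 mm up; the brush clip is on the +y side. Overhead hangs a wall cabinet: door handles at x 0.52 m, 0.51 m up, underside 0.49 m up from x 0.55: keep the wrist clear.
- collar (a point): Centre of the collar's open mouth at its flat top, axes as the grinder's. Mouth radius 31.5 mm, outer radius 47 mm. Two slots in the mouth's edge, open upwards, 28 degrees wide, face the +x and -x sides; the lid's lugs drop through them into a channel under the 5 mm thick rim, then turn clockwise (seen from above) by up to 58 degrees.
- slot_mark (a point): Black dash on the collar's top at the +x slot, 44 mm from the axis (drop-in position); the same dash is at the -x slot.
- pulse_mark (a point): Long black line on the collar's grey top (a white tick on the outside continues it), 41 mm from the axis, 30 degrees clockwise of the +x slot: the lid's bar points here at pulse. Its twin lies opposite. 26 to 30 degrees further on a pair of lines marks the locked position.
- clip_seat (a point): Where the brush handle's axis lies, midway between the forks, when home: 115 mm to the grinder's +y, 46 mm above its origin, handle along the grinder's x, pressed in straight from above. Handle has 0.75 mm play to the fixed tines (-y side), 2 mm to the jaw (+y side), and rests on the forks. Under it the space between the forks is free for 25 mm.
- fork (a point): One of the clip's two forks, at the clip's handle axis, 42 mm to +x of clip_seat; the other is 42 mm to -x. Each is 12 mm thick along x, so 72 mm are free between them. Fixed tine: tip 22 mm above this point. Steel jaw finger across from it, tip 26 mm above this point, its steep inner face slopes in over the mouth.
- clip_jaw (a joint): Angle of the sprung jaw (rad), both its fingers as one: 0 shut, grows as the rod pushes it away from the grinder, about 0.13 as the rod passes; it snaps back to 0 over a rod that is home. Pushing the rod past takes roughly 5 to 10 N downwards.
- pulse_switch (a joint): Sprung switch ring inside the collar (rad), 0 at rest. The lid's lug meets it after 5 degrees (0.087 rad) of clockwise lid turn; then it reads lid turn minus 0.087: 0.44 at the pulse mark. Spring 0.06 N m at 0, 0.09 at pulse; it turns a released lid back. From about 0.68 a ball catch resists with about 0.3 N m, past 0.75 it clicks locked.
- lid: Grey lid, 91 mm across, 47 mm high, 90 g, right way up on the worktop right or left of the grinder. Origin: centre of its underside, z up. Plug radius 30 mm, 13 mm deep below the flange; at its foot two lugs reach 37.5 mm from the axis at +x and -x (11 mm wide, 6 mm high; either way round fits). Seated, its origin is 67 mm above the grinder's, its x along the grinder's x.
- lid_bar (a point): Middle of the grip bar across the lid's top, 35 mm above the lid's origin, axes as the lid's. The bar runs along x, its ends over the lugs: 66 mm long, 16 mm thick (gripped across y), from 21 to 47 mm above the lid's origin, black line along its top.
- brush: Cleaning brush, 35 g, 174 mm long, at the start lying level across the collar's mouth. Origin: on the axis of its round wooden handle (12 mm thick, from -72 to +58 mm along x); x points to the bristles, which with their steel ferrule reach to +102 mm, at most 17 mm wide. Home in the clip, its origin is midway between the forks (20 mm either way is fine), bristles to either side.
- mug_3: small dark mug, 63x91x56 mm, a bystander near the lid or in its place on the other side; its origin is at its underside, near the handle side
- coffee_scoop: steel coffee scoop lying behind the grinder, 149 mm long, a bystander
- egg_timer: round wind-up egg timer, 62 mm across and 60 mm high, a bystander behind the grinder
- spice_jar_1: spice jar, 41 mm across, 105 mm high, a bystander
- spice_jar_3: a second spice jar, 41 mm across, 105 mm high, a bystander
- teaspoon_1: teaspoon, 133 mm long, lying to the right of the sink, a bystander

How it is judged:
On the way, in this order (a step that is already met when the one before it is completed fails the run):
1. the brush lies home in the fork clip, the jaw has sprung back over it and the fingers have let go (z of brush in the frame of grinder between 0.0425 and 0.0495 m and y of brush in the frame of grinder between 0.11 and 0.12 m and x of brush in the frame of grinder between -0.02 and 0.02 m and angle between the x axis of brush and the x axis of grinder, either way round below 0.07 rad and value of joint clip_jaw below 0.06 rad and contact force between the fingers and brush below 0.1 N), for 0.2 s.
2. the lid sits in the collar, flange on the rim and lugs through the slots (z of lid in the frame of grinder between 0.064 and 0.0702 m and horizontal distance between lid and collar below 0.004 m and angle between lid's own z axis and vertical below 0.06 rad), for 0.1 s.
At the end, for the whole second after the job is handed in: Lid seated (flange within 3 mm of the rim, centred within 4 mm, level) and held by the fingers (over 1 N) at the pulse mark, switch ring 0.30 to 0.58 rad; brush home in the clip (axis within 3 mm in height, 5 mm sideways, 20 mm lengthwise, 0.07 rad), jaw shut, fingers off it (all of step 1 and all of step 2 and value of joint pulse_switch between 0.3 and 0.58 rad and contact force between the fingers and lid above 1 N); the arm keeps its last pose, push and grip.
It fails at once if the lid is turned on into the lock (switch ring past 0.80 rad) (value of joint pulse_switch above 0.8 rad).
It fails at once if another thing on the worktop is shifted by more than 20 mm (distance of any of mug_3, coffee_scoop, egg_timer, spice_jar_1, spice_jar_3, teaspoon_1 from where it was at the start of the episode above 0.02 m).
It also fails if it takes over 58 s, if anything falls off the work surface, if the arm or the gripper's body presses on something with over 40 N, if the wrist force passes 120 N, or if a joint passes its speed limit or range.

## Working session

There is one attempt and no reset: what is moved stays moved. The work goes in short steps, Python scripts to look and compute and a tool call to move; the robot and the scene stay as the last step left them, time stands still between calls to the robot, and variables do not carry over. Pictures are saved under pics/ and viewed, at most 10 in all, crops included, and the job is handed in when it is done.

Besides the shell and the picture viewer there is one more tool, called after "Request:" as a command line: name --argument value ..., lists and objects as JSON in quotes. apply_moves: Moves the arm, as the interface text tells. Its arguments: {"type":"object","properties":{"moves":{"type":"array","items":{"type":"array","items":{"type":"array","items":{"type":"number"}}}}},"required":["moves"]}

```bash
mkdir -p pics
cat > h.py <<'E'
import numpy as np, cv2
from bench import telemetry, snapshot, ticket, robot
def K(s):
    f=s["image"].shape[0]/2/np.tan(np.radians(s["fovy"])/2); return f
def ray(s,u,v,z):
    R=np.array(s["R"]);t=np.array(s["t"]);f=K(s)
    d=R.T@np.array([(u-s["cx"])/f,(v-s["cy"])/f,1]);o=-R.T@t
    return o+d*(z-o[2])/d[2]
def proj(s,X):
    c=np.array(s["R"])@np.array(X)+np.array(s["t"]);f=K(s)
    return c[0]/c[2]*f+s["cx"],c[1]/c[2]*f+s["cy"]
def save(s,n,box=None,k=1):
    im=s["image"][...,::-1]
    if box: im=im[box[1]:box[3],box[0]:box[2]]
    cv2.imwrite("pics/"+n,cv2.resize(im,None,fx=k,fy=k,interpolation=cv2.INTER_CUBIC))
E
python3 - <<'E'
from h import *
import pickle
for n in ["top","scene"]:
    s=snapshot(n); pickle.dump(s,open(n+".pkl","wb")); save(s,n+"1.png")
    print(n,s["fovy"],s["cx"],s["cy"],np.round(s["R"],3).tolist(),np.round(s["t"],3), -np.array(s["R"]).T@np.array(s["t"]))
print(telemetry.get_obs())
E
```

```text
top 55.248222541862916 279.00614648122803 214.12796744912458 [[-0.02, -1.0, -0.019], [-0.99, 0.022, -0.142], [0.142, 0.016, -0.99]] [-0.037  0.549  1.127] [ 0.38220629 -0.067333    1.19250192]
scene 47.830277579311705 277.67814533443936 206.04979994596917 [[-0.778, -0.628, -0.018], [-0.471, 0.601, -0.646], [0.416, -0.494, -0.763]] [0.408 0.349 1.407] [-0.10450683  0.74180777  1.30623627]
{'time': 0.1, 'joint_positions': array([-1.43409512e+00,  8.78949122e-02,  1.37210597e+00, -8.11503997e-06,
        1.68359174e+00, -1.03061874e-01]), 'qvel': array([-0.00172469, -0.00134339, -0.00261076,  0.00161162, -0.00197967,
        0.00045545]), 'joint_torque': array([ 1.69841445e-03, -3.41251123e+01, -3.03302586e+01,  7.19826040e-02,
        3.04163934e-02, -1.00801908e-04]), 'tool_pos': array([ 0.13061105, -0.53416503,  0.40361182]), 'ee_rot': array([-3.13960246e+00, -1.97733477e-04,  2.39761975e-01]), 'wrist_force': array([ 0.12463215, -0.725616  , -0.09904905]), 'wrist_torque': array([ 0.01077556,  0.00423905, -0.03260892]), 'finger_force': 0.0, 'width': 0.0942244816925566}
```

View pics/top1.png

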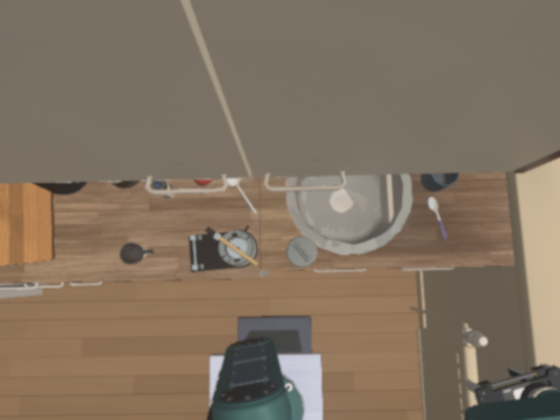

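View pics/scene1.png

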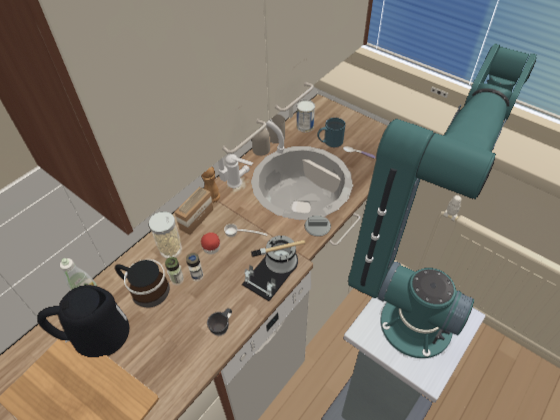

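The top view shows the grinder near (237,248), clip at (195,252), lid at (302,251) and mug at (132,253). The brush runs from about (215,232) to (257,264). I'll zoom in on these.

Run:
```python
from h import *
import pickle
T=pickle.load(open("top.pkl","rb"));S=pickle.load(open("scene.pkl","rb"))
a=cv2.resize(T["image"][215:285,180:330,::-1],None,fx=5,fy=5,interpolation=cv2.INTER_CUBIC)[:, :750]
b=cv2.resize(S["image"][205:305,235:335,::-1],None,fx=5,fy=5,interpolation=cv2.INTER_CUBIC)[0:240+260]
a=a[:350];o=np.zeros((600,800,3),np.uint8)
a=cv2.resize(a,(600,280));b=cv2.resize(b,(320,320))
cv2.imwrite("pics/ta.png",cv2.resize(T["image"][215:285,180:330,::-1],None,fx=5,fy=5,interpolation=cv2.INTER_CUBIC))
cv2.imwrite("pics/sb.png",cv2.resize(S["image"][205:305,235:335,::-1],None,fx=6,fy=6,interpolation=cv2.INTER_CUBIC))
for uv in [(237,248),(302,251)]: print(ray(T,*uv,0.08))
```

```text
[0.45007686 0.06894819 0.08      ]
[ 0.43808894 -0.11088305  0.08      ]
```

View pics/ta.png

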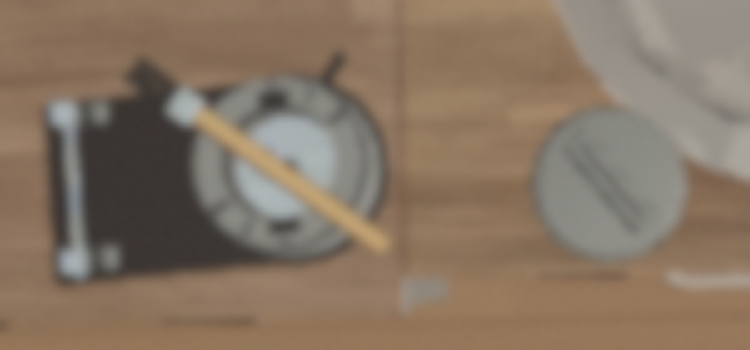

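View pics/sb.png

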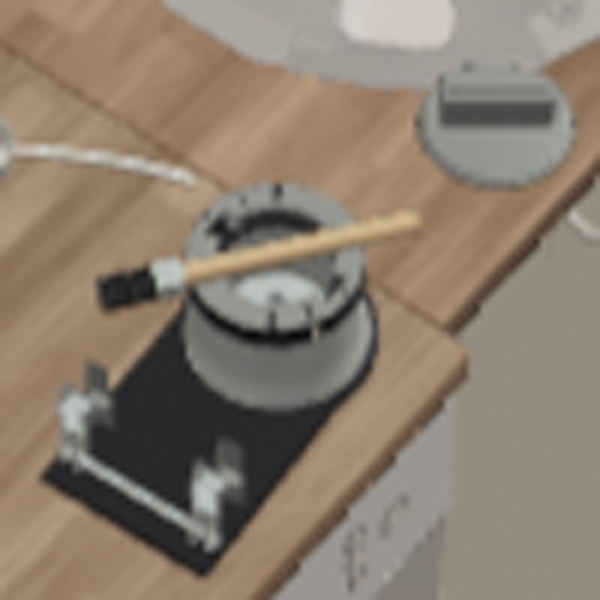

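Top crop: collar centre near crop (289,165), i.e. pixel (237.8,248), with the slot dashes at crop (274,100) and (283,227). The brush bristles point to the back left, crop (145,75), and the handle end is at (383,243). The lid centre is near (611,183), with its bar line running from (570,150) to (640,230). In the scene crop, the clip forks are at (80,410) and (215,490).

Run:
```python
from h import *
import pickle
T=pickle.load(open("top.pkl","rb"));S=pickle.load(open("scene.pkl","rb"))
p=lambda u,v,z:ray(T,180+u/5-.4,215+v/5-.4,z)
q=lambda u,v,z:ray(S,235+u/6-.4,205+v/6-.4,z)
for n,u,v,z in [("collar",289,165,.08),("slotA",274,100,.08),("slotB",283,227,.08),("baseTL",48,100,.01),("baseBL",60,280,.01),("ferr",187,107,.086),("hend",383,243,.086),("bristle",132,72,.086),("lid",611,183,.026),("bar1",570,150,.047),("bar2",640,230,.047)]:
    print(n,p(u,v,z).round(4))
for n,u,v,z in [("hend",415,220,.086),("bristle",103,293,.086),("slotA",215,228,.08),("slotB",335,284,.08),("lidbar L",440,92,.047),("lidbarR",556,97,.047)]:
    print("S",n,q(u,v,z).round(4))
w=snapshot("wrist");o=telemetry.get_obs()
from scipy.spatial.transform import Rotation as Ro
Rt=Ro.from_euler("xyz",o["ee_rot"]).as_matrix()
c=-np.array(w["R"]).T@np.array(w["t"])
print("cam in tool",Rt.T@(c-o["tool_pos"]),"axes",(Rt.T@np.array(w["R"]).T).round(3),w["fovy"])
```

```text
collar [0.4512 0.0678 0.08  ]
slotA [0.4875 0.076  0.08  ]
slotB [0.417  0.0713 0.08  ]
baseTL [0.497  0.2195 0.01  ]
baseBL [0.391  0.2111 0.01  ]
ferr [0.4841 0.1236 0.086 ]
hend [0.407  0.0157 0.086 ]
bristle [0.5042 0.1543 0.086 ]
lid [ 0.4402 -0.1124  0.026 ]
bar1 [ 0.4584 -0.0888  0.047 ]
bar2 [ 0.4123 -0.1273  0.047 ]
S hend [0.4044 0.0139 0.086 ]
S bristle [0.5036 0.1514 0.086 ]
S slotA [0.4871 0.0801 0.08  ]
S slotB [0.4149 0.0691 0.08  ]
S lidbar L [ 0.4631 -0.0896  0.047 ]
S lidbarR [ 0.4095 -0.1271  0.047 ]
cam in tool [7.52193811e-02 4.80791883e-07 2.10698310e-02] axes [[-0.    -0.967 -0.255]
 [ 1.     0.    -0.001]
 [ 0.001 -0.255  0.967]] 65.53470110340953
```

Request:
apply_moves --moves '[[[7.1, -8.3, 0.7, -3.3, 0.7], [7.1, -8.3, 0.7, -3.3, 0.7], [7.1, -8.3, 0.7, -3.3, 0.7], [7.1, -8.3, 0.7, -3.3, 0.7], [7.1, -8.3, 0.7, -3.3, 0.7], [7.1, -8.3, 0.7, -3.3, 0.7], [7.1, -8.3, 0.7, -3.3, 0.7], [7.1, -8.3, 0.7, -3.3, 0.7], [7.1, -8.3, 0.7, -3.3, 0.7], [7.1, -8.3, 0.7, -3.3, 0.7]]]'

```text
time: 1.4
tool_pos: [0.3774, -0.0443, 0.3691]
ee_rot: [-3.14, 0.0, 0.823]
wrist_force: [0.4, -0.1, -0.7]
width: 0.0282
finger_force: 0.0
```

Request:
apply_moves --moves '[[[2.6, -0.7, 0.2, -0.7, 0.7], [2.6, -0.7, 0.2, -0.7, 0.7], [2.6, -0.7, 0.2, -0.7, 0.7], [2.6, -0.7, 0.2, -0.7, 0.7]]]'

```text
time: 1.9
tool_pos: [0.4405, 0.0711, 0.3593]
ee_rot: [-3.141, 0.002, 0.938]
wrist_force: [-0.0, -0.5, 0.0]
width: 0.0284
finger_force: 0.0
```

Run:
```python
from h import *
import pickle
s=snapshot("wrist"); pickle.dump(s,open("w1.pkl","wb")); save(s,"w1.png")
o=telemetry.get_obs(); print(o["tool_pos"],o["ee_rot"],o["joint_positions"].round(3), o["time"])
```

```text
[0.44030189 0.07054024 0.3595146 ] [3.14158357e+00 1.45112192e-03 9.36521854e-01] [ 3.200e-02 -1.340e-01  1.677e+00 -1.000e-03  1.600e+00  6.660e-01] 1.95
```

View pics/w1.png

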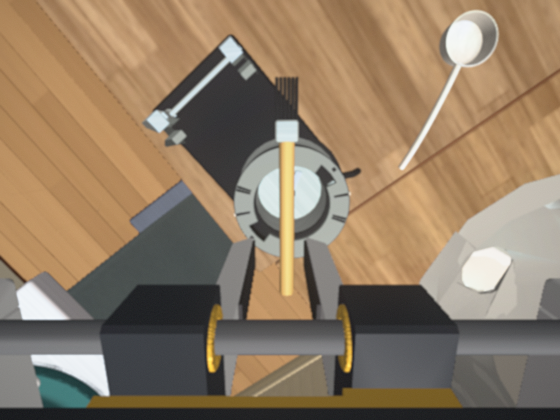

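The wrist view shows the handle from (287,140) to (287,295), with the ferrule at (287,130) and bristles up to (287,77). The slots are near (325,175) and (259,230), and the jaw tops are near (232,48) and (157,122).

Run:
```python
from h import *
import pickle
s=pickle.load(open("w1.pkl","rb")); im=s["image"]; hsv=cv2.cvtColor(im,cv2.COLOR_RGB2HSV)
m=cv2.inRange(hsv,(15,110,150),(32,255,255)); m[:135]=0; m[300:]=0; m[:,:270]=0; m[:,305:]=0
ys,xs=np.nonzero(m); 
r=[xs[ys==y].mean() for y in range(150,290)]
k=np.polyfit(range(150,290),r,1); print("rows",ys.min(),ys.max(),"axis",k, "w",np.mean([(ys==y).sum() for y in range(150,290)]))
a=ray(s,np.polyval(k,ys.max()),ys.max(),.086);b=ray(s,np.polyval(k,77),77,.086);f=ray(s,np.polyval(k,140),140,.086)
d=(b-a)/np.linalg.norm(b-a); print(a,b,"len",np.linalg.norm(b-a),np.linalg.norm(f-a),"yaw",np.arctan2(d[1],d[0]),"origin",a+.072*d)
# dark blobs (slots) and bright collar ring
g=cv2.cvtColor(im,cv2.COLOR_RGB2GRAY)
c=im[20:270,130:370,::-1]; cv2.imwrite("pics/w1c.png",cv2.resize(c,None,fx=2.4,fy=2.4,interpolation=cv2.INTER_CUBIC))
# base corners
for n,u,v,z in [("slot+x",325,175,.08),("slot-x",259,230,.08),("baseC",232,36,.01),("baseC2",146,117,.01)]: print(n,ray(s,u,v,z).round(4))
```

```text
rows 143 299 axis [6.91639806e-03 2.84740310e+02] w 13.32857142857143
[0.40339957 0.00819289 0.086     ] [0.5075648  0.15386569 0.086     ] len 0.17908367322574856 0.1344892794650201 yaw 0.9500323201457619 origin [0.44527886 0.06676016 0.086     ]
slot+x [0.4907 0.0766 0.08  ]
slot-x [0.4204 0.071  0.08  ]
baseC [0.4956 0.2178 0.01  ]
baseC2 [0.3841 0.2113 0.01  ]
```

View pics/w1c.png

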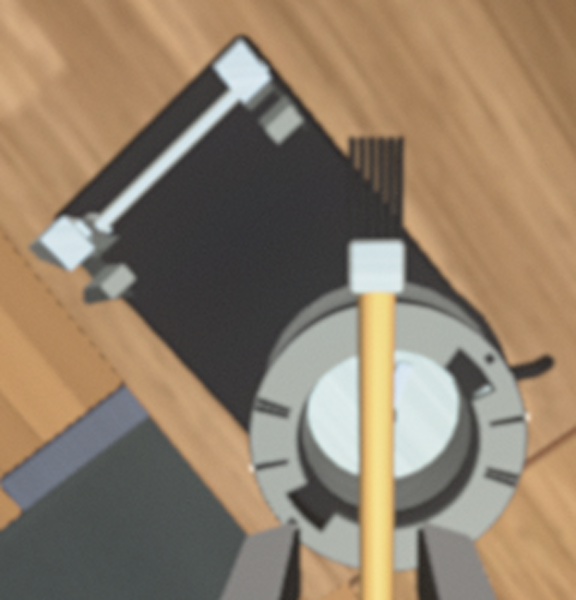

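Dots at crop (490,358) and (292,521) mark the slots, and the pulse lines are at (507,421) and (272,464). The jaw finger tops are at (243,68) and (68,243), and the fixed tine tops at (283,125) and (115,280).

Run:
```python
from h import *
import pickle
s=pickle.load(open("w1.pkl","rb"))
p=lambda u,v,z:ray(s,130+u/2.4-.3,20+v/2.4-.3,z)
a,b=p(490,358,.08),p(292,521,.08); c,e=p(507,421,.08),p(272,464,.08)
an=lambda v:np.degrees(np.arctan2(v[1],v[0]))
print("slots",a,b,"mid",(a+b)/2,"half",np.linalg.norm(a-b)/2,"yaw",an(a-b))
print("pulse mid",(c+e)/2,"half",np.linalg.norm(c-e)/2,"yaw",an(c-e))
j1,j2=p(243,68,.072),p(68,243,.072);t1,t2=p(283,125,.068),p(115,280,.068)
print("jaw",j1,j2,an(j1-j2),np.linalg.norm(j1-j2)); print("tine",t1,t2,an(t1-t2),np.linalg.norm(t1-t2))
b1,b2=p(240,36,.01),p(35,248,.01)
psi=np.radians(4.6); ctr=(a+b+c+e)/4
for psi in (.06,.08,.1):
  R=np.array([[np.cos(psi),-np.sin(psi)],[np.sin(psi),np.cos(psi)]])
  print(psi,"seat",ctr[:2]+R@[0,.115], "in grinder frame jaw/tine mids",R.T@((j1+j2)[:2]/2-ctr[:2]),R.T@((t1+t2)[:2]/2-ctr[:2]),"corner",R.T@(b1[:2]-ctr[:2]))
```

```text
slots [0.49914909 0.07653064 0.08      ] [0.41164712 0.0699813  0.08      ] mid [0.4553981  0.07325597 0.08      ] half 0.04387336617805672 yaw 4.28049173073338
pulse mid [0.45531226 0.07292538 0.08      ] half 0.040569146277470526 yaw -25.556357686392047
jaw [0.48796849 0.1954981  0.072     ] [0.40890978 0.1883013  0.072     ] 5.201362306663268 0.07938560298591588
tine [0.48794272 0.17572725 0.068     ] [0.41249154 0.1707417  0.068     ] 3.78041231276547 0.07561571339264572
0.06 seat [0.44845932 0.18788374] in grinder frame jaw/tine mids [0.00022066 0.11900995] [0.00087621 0.10027169] corner [0.04792734 0.14422578]
0.08 seat [0.44616499 0.18772287] in grinder frame jaw/tine mids [0.00260065 0.11898173] [0.00288134 0.10023411] corner [0.05080208 0.14323846]
0.1 seat [0.44387434 0.18751615] in grinder frame jaw/tine mids [0.00497961 0.11890593] [0.00488531 0.10015645] corner [0.05365649 0.14219384]
```

Request:
apply_moves --moves '[[[0.19, 0.11, 0, -0.08, 0.79], [0.19, 0.11, 0.5, -0.08, 0.79], [0.19, 0.11, 1.0, -0.08, 0.79], [0.19, 0.11, 1.4, -0.08, 0.79], [0.19, 0.11, 1.67, -0.08, 0.79], [0.19, 0.11, 1.67, -0.08, 0.79]]]'

```text
time: 2.7
tool_pos: [0.4504, 0.0756, 0.2754]
ee_rot: [-3.14, 0.001, 0.951]
wrist_force: [-0.1, -0.4, 0.1]
width: 0.0198
finger_force: 0.0
```

Run:
```python
from h import *
s=snapshot("wrist"); save(s,"w2.png"); s=snapshot("scene"); 
o=telemetry.get_obs(); print(o["tool_pos"],o["ee_rot"],o["wrist_force"], o["width"])
```

```text
[0.45091942 0.07592223 0.27694123] [ 3.14041441e+00 -7.71596227e-04  9.51314430e-01] [-0.19963891  0.99319143  0.33909438] 0.01994602424170336
```

View pics/w2.png

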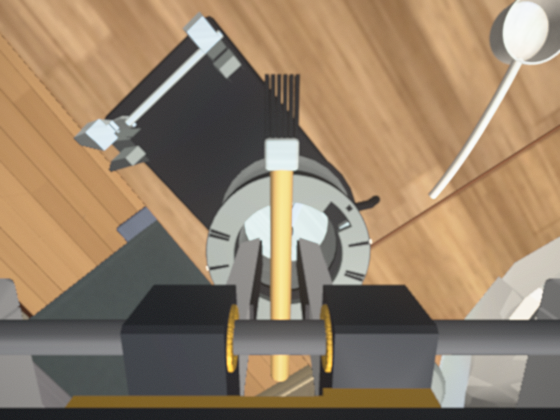

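The open fingers straddle the handle, and both lie inside the mouth region. I'll close on it and lift.

Request:
apply_moves --moves '[[[0, 0, 0, 0, 1], [0, 0, 0, 0, 1], [0, 0, 0, 0, 1], [0, 0, -0.4, 0, 1], [0, 0, -1.0, 0, 1], [0, 0, -1.4, 0, 1], [0, 0, -1.4, 0, 1]]]'

```text
time: 3.68
tool_pos: [0.4509, 0.0763, 0.3477]
ee_rot: [3.139, -0.002, 0.952]
wrist_force: [0.6, 0.7, -0.2]
width: 0.011
finger_force: 30.0
```

Request:
apply_moves --moves '[[[0.4, -0.3, 0, 1, 1], [0.8, -0.5, 0, 2, 1], [1.2, -0.8, 0, 3, 1], [1.6, -1.1, 0, 4, 1], [1.85, -1.29, 0, 5, 1], [1.85, -1.29, 0, 5, 1], [1.85, -1.29, 0, 5, 1]]]'

```text
time: 4.55
tool_pos: [0.4515, 0.1886, 0.3452]
ee_rot: [3.141, 0.002, 0.082]
wrist_force: [0.6, -0.1, 0.0]
width: 0.0107
finger_force: 30.0
```

Run:
```python
from h import *
import pickle
s=snapshot("wrist"); save(s,"w3.png");pickle.dump(s,open("w3.pkl","wb"))
o=telemetry.get_obs(); print(o["time"],o["tool_pos"],o["ee_rot"],o["wrist_force"], o["width"],o["joint_positions"])
```

```text
4.6 [0.45161237 0.18845394 0.34545502] [3.14094053e+00 1.15179718e-03 8.06195643e-02] [ 0.64862748  0.84604925 -0.32294973] 0.01109781980458094 [ 2.79529696e-01 -2.83877825e-02  1.60685159e+00 -4.11673673e-04
  1.56438679e+00  1.76970898e+00]
```

View pics/w3.png

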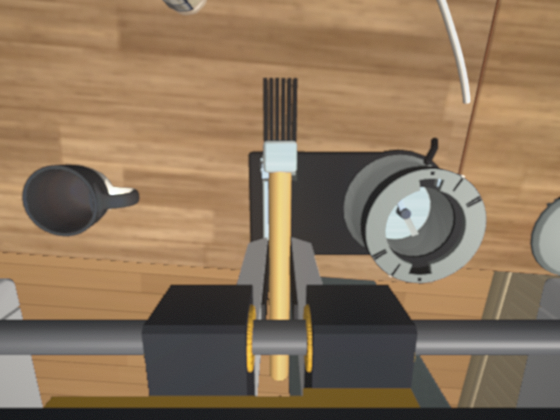

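The brush is held, with its handle at columns 271–291 pointing straight ahead. The collar is at right, with slot dots near (433,173) and (420,280). I'll cross-check the grinder pose from this new viewpoint.

```bash
cat >> h.py <<'E'
def marks(s,c,psi,verbose=True):
    g=cv2.cvtColor(s["image"],cv2.COLOR_RGB2GRAY).astype(float); out=[]
    for nm,r,a in [("s+",.044,0),("s-",.044,np.pi),("p+",.041,-np.pi/6),("p-",.041,np.pi-np.pi/6)]:
        X=[c[0]+r*np.cos(psi+a),c[1]+r*np.sin(psi+a),.08]; u,v=proj(s,X); ui,vi=int(round(u)),int(round(v))
        if not(8<ui<552 and 8<vi<412): continue
        w=g[vi-5:vi+6,ui-5:ui+6]; d=np.clip(np.median(w)-35-w,0,None)
        if d.sum()<20: continue
        yy,xx=np.mgrid[-5:6,-5:6]; P=ray(s,ui+(d*xx).sum()/d.sum(),vi+(d*yy).sum()/d.sum(),.08)
        out.append((nm,P)); print(nm,(u,v),(P-X).round(4),"r",np.hypot(*(P[:2]-np.array(c))).round(4))
    return out
E
python3 - <<'E'
from h import *
import pickle
for n in("w1","w3"): s=pickle.load(open(n+".pkl","rb")); print(n); marks(s,[.4554,.0731],.076)
hsv=cv2.cvtColor(s["image"],cv2.COLOR_RGB2HSV); m=cv2.inRange(hsv,(15,110,150),(32,255,255)); 
rows=np.arange(176,230); cs=[np.nonzero(m[y,255:305])[0].mean()+255 for y in rows]; k=np.polyfit(rows,cs,1)
a=ray(s,np.polyval(k,176),176,.1545);b=ray(s,np.polyval(k,375),375,.1545);j=ray(s,np.polyval(k,172),172,.1545);d=(a-b)[:2]
print(k,a,b,"brush yaw",np.arctan2(d[1],d[0]),"junction",j,"origin",j[:2]-.058*d/np.linalg.norm(d),"rms",np.std(np.polyval(k,rows)-cs))
# clip silhouette: jaw bar column left of brush
x=s["image"][150:262:6,250:275].mean(2).astype(int);
E
```

```text
w1
s+ (np.float64(334.0597576378883), np.float64(168.8656211493475)) [0.0014 0.0002 0.    ] r 0.0454
s- (np.float64(251.4143751378714), np.float64(237.06514242395986)) [ 0.0027 -0.0007  0.    ] r 0.0413
p+ (np.float64(341.460033893646), np.float64(194.8631505049757)) [ 0. -0.  0.] r 0.041
p- (np.float64(242.45817842389198), np.float64(212.82771105485418)) [-0.0008  0.0001  0.    ] r 0.0418
w3
s+ (np.float64(432.9015379730286), np.float64(172.52705644252492)) [0.0018 0.0006 0.    ] r 0.0458
s- (np.float64(419.3214702695367), np.float64(279.10739605796385)) [0.0017 0.0004 0.    ] r 0.0422
p+ (np.float64(458.4698562937881), np.float64(183.80691200151117)) [0.0001 0.0005 0.    ] r 0.0409
p- (np.float64(395.388984742218), np.float64(269.4895275026682)) [-0.0004  0.0003  0.    ] r 0.0415
[-4.20352246e-04  2.78780519e+02] [0.49918255 0.19276182 0.1545    ] [0.37477706 0.1826825  0.1545    ] brush yaw 0.08084326482651956 junction [0.50128126 0.19293185 0.1545    ] origin [0.44347069 0.18824805] rms 0.16181122292219466
```

Both views put the grinder axis at (0.4557, 0.0734), yaw 0.076. The brush is 0.4 mm off the seat line, so I'll go down to just above the jaw tips and then press.

Request:
apply_moves --moves '[[[0.06, 0, 0.5, 0, 1], [0.06, 0, 1.0, 0, 1], [0.06, 0, 1.3, 0, 1], [0.06, 0, 1.45, 0, 1], [0.06, 0, 1.45, 0, 1]]]'

```text
time: 5.22
tool_pos: [0.4547, 0.1891, 0.2736]
ee_rot: [3.141, 0.0, 0.079]
wrist_force: [-0.6, 0.8, -0.2]
width: 0.0109
finger_force: 30.0
```

Request:
apply_moves --moves '[[[0, 0, 0.1, 0, 1], [0, 0, 0.2, 0, 1], [0, 0, 0.3, 0, 1], [0, 0, 0.3, 0, 1]]]'

```text
time: 5.72
tool_pos: [0.4546, 0.1891, 0.2582]
ee_rot: [3.141, 0.001, 0.079]
wrist_force: [0.4, -1.4, -0.4]
width: 0.0108
finger_force: 30.0
```

Request:
apply_moves --moves '[[[0, 0, 0.1, 0, 1], [0, 0, 0.2, 0, 1], [0, 0, 0.3, 0, 1], [0, 0, 0.3, 0, 1]]]'

```text
time: 6.22
tool_pos: [0.4543, 0.1892, 0.2423]
ee_rot: [3.141, 0.002, 0.079]
wrist_force: [0.5, -0.4, -3.2]
width: 0.0111
finger_force: 30.0
```

Request:
apply_moves --moves '[[[0, 0, 0.08, 0, 1], [0, 0, 0.15, 0, 1], [0, 0, 0.15, 0, 1]]]'

```text
time: 6.6
tool_pos: [0.4546, 0.1895, 0.2372]
ee_rot: [-3.141, -0.0, 0.079]
wrist_force: [-3.0, -0.8, 4.5]
width: 0.0114
finger_force: 30.0
```

Run:
```python
from h import *
s=snapshot("scene"); save(s,"s4.png",(215,215,335,305),5)
o=telemetry.get_obs(); print(o["time"],o["tool_pos"],o["ee_rot"],o["wrist_force"],o["wrist_torque"], o["width"])
```

```text
6.65 [0.45465337 0.18949203 0.23717308] [-3.14086977e+00 -2.45375597e-04  7.93445207e-02] [-3.22628483 -0.59606997  5.24621877] [-0.02630019  0.48075405 -0.06483235] 0.011284408261597583
```

View pics/s4.png

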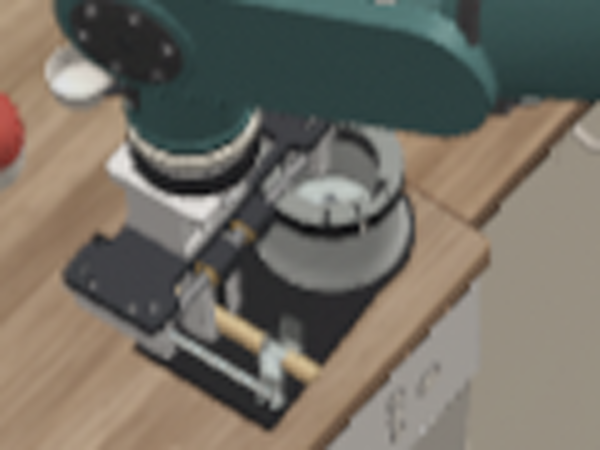

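The scene view shows the handle down inside the fork at (270,355), with the jaw finger beyond it. Wrist force is +5 N upwards, so the rod rests on the forks. I'll open slightly and lift.

Request:
apply_moves --moves '[[[0, 0, 0, 0, 0.8], [0, 0, 0, 0, 0.8], [0, 0, -0.3, 0, 0.8], [0, 0, -1.0, 0, 0.8], [0, 0, -2.0, 0, 0.8], [-0.8, 0, -2.4, 0, 0.8], [-0.8, 0, -2.4, 0, 0.8]]]'

```text
time: 7.52
tool_pos: [0.4139, 0.1862, 0.3598]
ee_rot: [-3.14, -0.007, 0.08]
wrist_force: [-0.4, -0.1, 0.1]
width: 0.019
finger_force: 0.0
```

Run:
```python
from h import *
import pickle
s=snapshot("wrist"); save(s,"w5.png");pickle.dump(s,open("w5.pkl","wb"))
o=telemetry.get_obs(); print(o["time"],o["tool_pos"],o["ee_rot"],o["wrist_force"], o["width"])
```

```text
7.575 [0.41444044 0.18613714 0.35813622] [-3.14074976 -0.00438409  0.07974451] [ 1.26438676 -0.24426316 -0.83429217] 0.019166442450248636
```

View pics/w5.png

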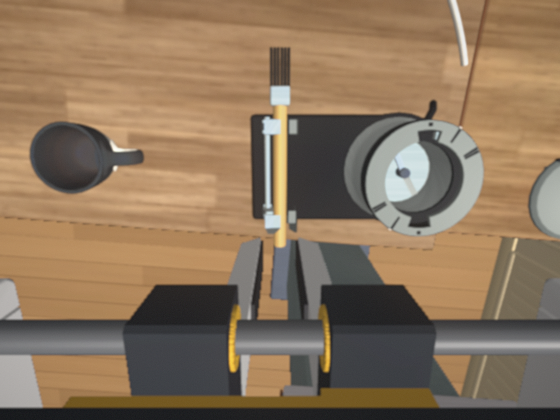

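The brush lies in the clip with the jaw fingers over it: handle from (281,104) to (281,246), jaw tops at (268,126) and (271,220). I've now used my 10 pictures, so from here it's numbers only. Next I move over the lid.

Request:
apply_moves --moves '[[[0, 1.2, 0, -1, 0.8], [0, 2.4, 0, -2, 0.6], [0, 3.6, 0, -3, 0.4], [0, 4.8, 0, -3.3, 0.4], [0, 5.9, 0, -3.3, 0.4], [0, 5.9, 0, -3.3, 0.4], [0, 5.9, 0, -3.3, 0.4]]]'

```text
time: 8.45
tool_pos: [0.4384, -0.1087, 0.3552]
ee_rot: [-3.14, 0.001, 0.653]
wrist_force: [-0.2, -0.0, -0.3]
width: 0.0564
finger_force: 0.0
```

Run:
```python
from h import *
import pickle
s=pickle.load(open("w5.pkl","rb"))
hsv=cv2.cvtColor(s["image"],cv2.COLOR_RGB2HSV); m=cv2.inRange(hsv,(15,110,150),(32,255,255)); 
rows=np.arange(135,212); cs=np.array([np.nonzero(m[y,268:295])[0].mean()+268 for y in rows]); k=np.polyfit(rows,cs,1)
a=ray(s,np.polyval(k,105),105,.046);b=ray(s,np.polyval(k,246),246,.046);d=(a-b)[:2];n=np.linalg.norm(d)
psi=.076;R=np.array([[np.cos(psi),-np.sin(psi)],[np.sin(psi),np.cos(psi)]])
og=a[:2]-.058*d/n; print("len",n,"yaw rel",np.arctan2(d[1],d[0])-psi,"origin in grinder",R.T@(og-[.4557,.0734]))
s=snapshot("wrist");pickle.dump(s,open("w6.pkl","wb"))
o=telemetry.get_obs(); print(o["time"],o["tool_pos"],o["ee_rot"],o["width"])
g=cv2.cvtColor(s["image"],cv2.COLOR_RGB2GRAY); hsv=cv2.cvtColor(s["image"],cv2.COLOR_RGB2HSV)
# coarse ascii of lid: project lid centre
u,v=proj(s,[.4375,-.110,.021]); print("lid px",u,v)
u,v=int(u),int(v)
for y in range(max(0,v-80),min(300,v+80),6): print(y,' '.join('%3d'%x for x in g[y,max(0,u-100):u+100:6]))
```

```text
len 0.12873371574013734 yaw rel -0.006680497593917978 origin in grinder [0.00071379 0.116329  ]
8.5 [ 0.438367   -0.10770232  0.35542712] [-3.13972822e+00  2.80061963e-04  6.54978839e-01] 0.056581290970424324
lid px 279.88163040977605 202.68293908135627
122 117 109 117 123 138 139 138 134 139 143 136 131 124 139 137 134 133 136 128 120 121 128 123 125 156 161 159 159 156 155 163 162 162 163
128 117  97 116 121 125 135 138 141 135 140 143 143 134 129 143 151 142 135 134 132 117 119 125 125 160 158 158 157 156 162 162 162 161 163
134  94 121 108 114 117 127 130 141 138 130 141 132 143 133 138 155 154 143 137 133 132 123 126 124 159 159 158 156 157 175 160 160 161 162
140 120 128 125 112 115 120 125 129 143 135 131 141 126 134 145 137 146 159 150 138 131 140 128 129 157 159 157 154 155 177 159 160 161 161
146 140 127 128 133 114 115 122 120 130 144 138 132 138 129 133 142 137 140 160 154 140 135 139 130 159 158 158 158 154 167 159 160 161 161
152 131 144 134 128 140 126 114 120 114 126 140 146 133 133 138 131 141 134 126 156 155 144 138 139 158 159 157 158 151 160 161 160 159 159
158 12
[... 2233 characters left out ...]

254  67  68  67  68 114 115 114 120  38 136 130 133 134 133 134 136 132 137 129 132 129 127 128 117 112  38  51 114 117 116 173 179 180 182
260  66  69  69 102 113 116 114  44  39 138 136 130 133 134 134 135 135 130 138 121 133 129 125 129 123  36  37 112 115 117 115 178 180 182
266  67  67  69 113 114 114 121  36  35 135 136 137 136 132 134 134 133 136 133 135 134 135 130 123 128  35  37  67 116 114 116 150 179 180
272  69  67 113 115 116 115  60  38  38 136 134 137 138 139 134 134 135 133 135 136 131 137 127 133 121  80  36  36 114 116 116 115 129 181
278  68  89 114 113 114 120  35  36  81 124 138 135 138 138 138 137 133 135 134 135 135 134 137 125 130 133  36  33  82 116 114 116 116 112
```

The brush checks out as home: y 0.116, x 0.001 in the grinder frame, and yaw off by 0.007.

Run:
```python
from h import *
import pickle
s=pickle.load(open("w6.pkl","rb")); g=cv2.cvtColor(s["image"],cv2.COLOR_RGB2GRAY)
for y in [166,168,170,172]+list(range(176,246,8)): print(y,' '.join('%3d'%x for x in g[y,268:302]))
print("col",[int(x) for x in g[160:246:1,281]])
# lid outline circle: flange outer edge on left/top
```

```text
166 148 148 150 150 151 150 150 150 150 148 146 143 142 140 141 141 139 140 138 138 139 139 143 146 149 149 151 150 150 150 151 151 149 150
168 148 149 149 150 150 150 151 148 136 116  99  87  86  84  84  84  84  83  84  83  81  83  89 106 130 145 151 151 151 150 149 150 150 150
170 150 149 148 150 150 151 149 140 114  87  79  80  84  83  84  84  86  83  86  86  85  85  84  89 106 131 146 150 150 151 151 150 151 150
172 148 148 150 150 149 150 148 134 110  98 107 114 118 118 119 120 121 121 122 122 123 123 122 120 119 130 143 150 150 150 151 149 150 148
176 149 149 149 150 152 150 147 132 114 114 130 144 150 151 148 136 120 118 134 148 153 153 152 147 141 137 142 149 149 150 150 151 149 150
184 150 148 149 149 150 150 149 136 117 113 128 143 150 151 147 123  84  83 120 146 154 154 153 148 141 135 140 148 153 152 151 151 152 151
192 149 150 150 149 151 150 149 140 120 110 125 142 149 153 148 128  93  80 116 145 154 155 153 149 141 136 140 148 151 153 152 153 152 153
200 150 149 149 150 152 151 149 142 123 112 122 140 149 152 149 128  92  81 115 145 155 155 153 150 142 134 141 150 154 
[... 451 characters left out ...]
 150 151 150 151 151 146 132 114 115 131 144 150 149 140 111  80 102 137 153 157 156 152 144 136 143 153 156 158 159 160 160 161
240 141 141 139 136 135 134 132 131 133 135 134 134 136 137 135 125 113 109 117 131 138 140 139 136 134 133 135 132 130 126 120 117 113 112
col [150, 150, 150, 151, 151, 150, 140, 115, 84, 75, 83, 100, 118, 136, 146, 150, 151, 150, 151, 153, 150, 152, 152, 152, 151, 152, 153, 152, 152, 152, 153, 152, 153, 153, 152, 152, 152, 151, 153, 151, 152, 152, 152, 153, 152, 152, 151, 151, 152, 153, 151, 151, 152, 152, 151, 150, 150, 150, 151, 150, 151, 150, 150, 151, 151, 150, 150, 150, 150, 150, 150, 150, 150, 149, 150, 149, 148, 147, 143, 137, 137, 136, 132, 130, 129, 132]
```

Run:
```python
from h import *
import pickle
s=pickle.load(open("w6.pkl","rb")); g=cv2.cvtColor(s["image"],cv2.COLOR_RGB2GRAY).astype(float)
rows=np.arange(180,233); cs=[]
for y in rows: w=np.clip(140-g[y,281:290],0,None); cs.append(281+(w*np.arange(9)).sum()/w.sum())
k=np.polyfit(rows,cs,1); P=lambda r:ray(s,np.polyval(k,r),r,.047)
a,b=P(172.7),P(238.5); d=(a-b)[:2]; print("len",np.linalg.norm(d),"yaw",np.arctan2(d[1],d[0]),"mid",(a+b)/2,"from end",a[:2]-.033*d/np.linalg.norm(d))
# lid flange outline: left/right extremes
for y in range(180,234,10): print(y,[int(x) for x in g[y,228:252:2]],[int(x) for x in g[y,316:350:2]])
```

```text
len 0.06171289193238741 yaw 0.6683520649636291 mid [ 0.44244162 -0.11183205  0.047     ] from end [ 0.44075927 -0.11316039]
180 [131, 128, 125, 123, 127, 125, 123, 117, 108, 109, 132, 147] [152, 150, 150, 141, 135, 146, 158, 158, 158, 157, 157, 156, 158, 157, 156, 156, 157]
190 [120, 122, 128, 131, 136, 139, 119, 108, 127, 148, 149, 148] [154, 154, 155, 155, 152, 144, 142, 157, 157, 158, 156, 157, 158, 157, 156, 157, 156]
200 [117, 118, 118, 118, 119, 117, 109, 116, 140, 148, 149, 149] [158, 158, 159, 157, 158, 153, 141, 145, 159, 164, 172, 162, 157, 157, 155, 157, 158]
210 [144, 138, 130, 123, 116, 112, 114, 113, 119, 143, 148, 149] [163, 163, 162, 164, 159, 146, 131, 156, 172, 174, 175, 173, 159, 154, 156, 154, 155]
220 [105, 105, 104, 103, 108, 123, 137, 142, 135, 124, 122, 137] [166, 169, 158, 142, 117, 116, 116, 111, 120, 166, 162, 154, 154, 154, 155, 155, 155]
230 [103, 105, 103, 103, 103, 99, 114, 134, 136, 134, 135, 127] [122, 118, 122, 123, 123, 119, 115, 109, 105, 107, 116, 121, 159, 176, 177, 177, 177]
```

Request:
apply_moves --moves '[[[-0.02, 0.1, 0.8, -0.08, 0.5], [-0.02, 0.1, 1.6, -0.08, 0.5], [-0.02, 0.1, 2.2, -0.08, 0.5], [-0.02, 0.1, 2.5, -0.08, 0.5], [-0.02, 0.1, 2.63, -0.08, 0.5], [-0.02, 0.1, 2.63, -0.08, 0.5]]]'

```text
time: 9.25
tool_pos: [0.4408, -0.1122, 0.2253]
ee_rot: [3.141, -0.001, 0.67]
wrist_force: [0.7, -0.4, 0.7]
width: 0.0472
finger_force: 0.0
```

Request:
apply_moves --moves '[[[0, 0, 0, 0, 1], [0, 0, 0, 0, 1], [0, 0, 0, 0, 1], [0, 0, 0, 0, 1], [0, 0, -0.3, 0, 1], [0, 0, -1.0, 0, 1], [0, 0, -2.0, 0, 1], [0, 0, -2.0, 0, 1], [0, 0, -2.0, 0, 1]]]'

```text
time: 10.38
tool_pos: [0.4401, -0.1125, 0.3246]
ee_rot: [-3.141, 0.0, 0.669]
wrist_force: [-1.2, 0.6, -1.1]
width: 0.0158
finger_force: 30.0
```

Run:
```python
from h import *
import pickle
s=snapshot("wrist");pickle.dump(s,open("w7.pkl","wb"))
o=telemetry.get_obs(); print(o["time"],o["tool_pos"],o["ee_rot"],o["width"],o["wrist_force"])
g=cv2.cvtColor(s["image"],cv2.COLOR_RGB2GRAY)
for y in range(120,300,6): print(y,' '.join('%3d'%x for x in g[y,180:380:6]))
```

```text
10.425 [ 0.4399465  -0.11240356  0.32355214] [-3.13961802e+00  1.22753624e-03  6.69149340e-01] 0.015568781840255062 [-0.08461859  0.07662816 -1.2333187 ]
120 124 127 143 144 141 137 142 145 143 134 130 131 144 139 136 136 142 132 123 128 133 126 131 129 160 165 162 162 162 161 174 164 165 167
126 119 126 126 142 143 145 137 142 144 145 138 137 131 146 150 143 136 137 135 120 121 124 129 129 163 163 163 161 161 159 174 165 165 165
132 110 117 122 129 138 143 144 136 145 137 143 144 135 146 163 153 144 137 140 135 122 128 126 127 162 162 162 159 161 160 164 164 164 165
138 118 114 119 123 131 132 145 138 134 143 132 133 142 146 146 161 155 151 137 133 139 130 131 131 163 162 162 160 161 163 162 162 164 163
144 134 123 110 120 123 128 134 147 139 134 139 135 133 145 143 139 154 160 152 141 137 147 132 132 161 162 162 161 160 176 162 163 163 164
150 128 140 132 117 124 123 121 132 147 143 138 135 139 133 142 144 138 147 163 153 143 139 140 135 162 162 162 162 156 165 163 163 165 163
156 139 128 141 138 124 118 121 118 130 143 148 137 135 144 131 138 146 137 145 163 155 144 141 167 162 16
[... 2553 characters left out ...]

270  68  70  78  99 102 123 123 148 148 142 118 118 118 109  61 148 136 151 158  78 104 118 118 118 165 172 176 156 114 110 179 182 184 185
276  69  69 101  97 124 124 119 144 148 120 116 117 116  90  56 148 147 151 158  72  83 119 117 118 124 175 174 140 122 120 115 184 184 185
282  69  85 102 125 125 125 125 124 149 116 117 118 117  64  61 147 146 152 159  78  56 118 117 119 117 178 152 129 125 118 121 118 185 186
288  32  31  31  31  33  30  35  36  36  36  35 117 118  40  79 147 145 150 159 101  40 118 118  38  40  39  41  38  38  38  42  40  40  40
294  29  32  33  33  34  36  33  34  34  38  37 116 117  34 113 147 144 150 158 128  33 118 118  37  37  37  39  40  37  40  38  39  39  38
```

Run:
```python
from h import *
import pickle
from scipy.optimize import least_squares
from scipy.spatial.transform import Rotation as Ro
s=pickle.load(open("w7.pkl","rb")); g=cv2.GaussianBlur(cv2.cvtColor(s["image"],cv2.COLOR_RGB2GRAY),(3,3),0).astype(float)
tp=np.array([.43995,-.1124,.3236]); yaw=.669; lz=tp[2]-.2247
print([int(x) for x in g[190:218,280]])
col=g[190:218,276:290].mean(1); e=np.argmax(np.diff(col)[13:])+13; r=190+e+.5; print("edge row",r)
tx=np.array([np.cos(yaw),np.sin(yaw)]);ty=np.array([np.sin(yaw),-np.cos(yaw)])
c=[]
for y in range(214,262,3):
    w=np.clip(146-g[y,277:286],0,None); c.append((277+(w*np.arange(9)).sum()/w.sum(),y))
c=np.array(c);k=np.polyfit(c[:,1],c[:,0],1)
for rr in(r,215,260):
    P=ray(s,np.polyval(k,rr),rr,lz+.047)[:2]-tp[:2]; print("line pt in tool",P@tx,P@ty)
pts=[]
for y in range(200,258,4):
    row=g[y]; x=next(x for x in range(270,180,-1) if row[x]<140 and x<250); pts.append((x+.5,y))
for x in range(250,315,4):
    y=next(y for y in range(200,150,-1) if g[y,x]<140 and y<194); pts.append((x,y+.5))
W=np.array([ray(s,u,v,lz+.021)[:2]-tp[:2] for u,v in pts]); W=np.c_[W@tx,W@ty]
f=least_squares(lambda p:np.hypot(W[:,0]-p[0],W[:,1]-p[1])-p[2],[0,0,.0455],loss="soft_l1",f_scale=.001)
print("flange circle in tool",f.x,"rms",np.sqrt(np.mean(f.fun**2)))
```

```text
[152, 152, 152, 153, 151, 140, 116, 91, 78, 76, 76, 77, 77, 77, 79, 83, 91, 100, 110, 121, 132, 143, 151, 154, 153, 141, 116, 90]
edge row 209.5
line pt in tool nan nan
line pt in tool nan nan
line pt in tool nan nan
flange circle in tool [ 0.00890593 -0.0012864   0.03469596] rms 0.006064068514204636<stdin>:12: RuntimeWarning: invalid value encountered in scalar divide
```

Run:
```python
from h import *
import pickle
from scipy.optimize import least_squares
s=pickle.load(open("w7.pkl","rb")); g=cv2.cvtColor(s["image"],cv2.COLOR_RGB2GRAY).astype(float)
tp=np.array([.43995,-.1124,.3236]); yaw=.669; lz=tp[2]-.2247
tx=np.array([np.cos(yaw),np.sin(yaw)]);ty=np.array([np.sin(yaw),-np.cos(yaw)])
T=lambda u,v,z:(lambda P:(P@tx,P@ty))(ray(s,u,v,lz+z)[:2]-tp[:2])
for z,r in((.021,196),(.0455,205.5),(.047,208.5),(.045,205.5)): print(z,r,T(280,r,z))
print("line",[T(278.5,y,.047) for y in(230,260)], [[int(x) for x in g[y,266:296]] for y in(230,260)])
# flange edges: last bright pixel going outward
for y in range(212,262,8):
    L=g[y,180:262];Rr=g[y,300:372]; l=180+np.nonzero(L<138)[0].max()+.5
    print(y,l,T(l,y,.021),[int(x) for x in Rr[::3]])
for x in range(244,322,8):
    c=g[165:196,x]; t=165+np.nonzero(c<138)[0].max()+.5; print(x,t,T(x,t,.021),np.hypot(*T(x,t,.021)))
```

```text
0.021 196 (np.float64(0.03429420124531996), np.float64(0.0011344562527046305))
0.0455 205.5 (np.float64(0.03484900275466462), np.float64(0.0010853473390640897))
0.047 208.5 (np.float64(0.033681886136207234), np.float64(0.0010833207884311039))
0.045 205.5 (np.float64(0.03472239536733779), np.float64(0.0010864436374394305))
line [(np.float64(0.022371513494959357), np.float64(0.00032942677878938266)), (np.float64(0.005903558367045192), np.float64(0.0003235320832355457))] [[112, 125, 136, 148, 152, 153, 153, 154, 154, 151, 138, 107, 67, 48, 75, 119, 149, 158, 158, 157, 156, 159, 158, 157, 153, 149, 143, 134, 134, 144], [108, 121, 132, 144, 149, 150, 152, 151, 154, 152, 137, 105, 64, 50, 76, 121, 151, 158, 158, 158, 158, 158, 158, 156, 153, 149, 140, 116, 81, 47]]
212 221.5 (np.float64(0.02471966746534895), np.float64(-0.03302491546442336)) [154, 152, 153, 155, 155, 155, 155, 155, 155, 157, 156, 155, 153, 140, 137, 139, 159, 159, 159, 158, 143, 111, 127, 135]
220 217.5 (np.float64(0.019842075505234247), np.float64(-0.035596202534133425)) [155, 155, 155, 156, 156, 156, 156, 157, 158, 156, 
[... 1363 characters left out ...]
598028473
268 181.5 (np.float64(0.04275100722089549), np.float64(-0.005710815031310351)) 0.04313075499829441
276 180.5 (np.float64(0.04332812501648729), np.float64(-0.0011505136153117206)) 0.04334339740979437
284 181.5 (np.float64(0.04275288743926764), np.float64(0.0034069004410503707)) 0.04288841749248762
292 181.5 (np.float64(0.042753827480369246), np.float64(0.007965428016121826)) 0.04348951376712776
300 183.5 (np.float64(0.04159975815859835), np.float64(0.012542756304163603)) 0.04344951800146356
308 186.5 (np.float64(0.03986137071528571), np.float64(0.017147606613850057)) 0.04339319402722957
316 190.5 (np.float64(0.03753035408149344), np.float64(0.021791192456537475)) 0.04339796707404769
```

The lid is held and its centre is 1.3 mm ahead of the tool axis. I'll carry it over the collar with yaw 0.076.

Request:
apply_moves --moves '[[[0, 0, -0.2, 0, 1], [0.6, -0.7, -0.2, 0.9, 1], [1.2, -1.3, -0.2, 1.8, 1], [1.8, -2.0, -0.2, 2.6, 1], [2.3, -2.5, -0.2, 3.4, 1], [2.53, -2.74, -0.2, 3.4, 1], [2.53, -2.74, -0.2, 3.4, 1], [2.53, -2.74, -0.2, 3.4, 1]]]'

```text
time: 11.42
tool_pos: [0.4547, 0.0725, 0.3344]
ee_rot: [3.141, 0.001, 0.076]
wrist_force: [-0.0, 0.8, -0.8]
width: 0.0161
finger_force: 30.0
```

Run:
```python
from h import *
import pickle
s=snapshot("wrist");pickle.dump(s,open("w8.pkl","wb"))
o=telemetry.get_obs(); print(o["time"],o["tool_pos"],o["ee_rot"],o["width"],o["wrist_force"],o["joint_positions"])
g=cv2.cvtColor(s["image"],cv2.COLOR_RGB2GRAY)
print([int(x) for x in g[190:218,280]])
```

```text
11.475 [0.45468255 0.07234116 0.33450123] [3.14088686e+00 5.13841633e-04 7.50385890e-02] 0.01584156429449263 [-0.18975585 -0.09085975 -0.76109968] [ 3.47727137e-02 -8.91294698e-02  1.68637301e+00 -7.26154291e-04
  1.54483413e+00  1.53054930e+00]
[165, 164, 165, 167, 165, 155, 126, 89, 77, 77, 80, 80, 79, 79, 82, 88, 104, 118, 130, 140, 148, 157, 163, 165, 165, 155, 123, 84]
```

Request:
apply_moves --moves '[[[0, -0.03, 0.2, 0, 1], [0, -0.03, 0.4, 0, 1], [0, -0.03, 0.55, 0, 1], [0, -0.03, 0.55, 0, 1]]]'

```text
time: 11.98
tool_pos: [0.4542, 0.0747, 0.3059]
ee_rot: [3.142, 0.002, 0.076]
wrist_force: [-0.1, 0.0, -1.7]
width: 0.0158
finger_force: 30.0
```

Request:
apply_moves --moves '[[[0, 0, 0.06, 0, 1], [0, 0, 0.12, 0, 1], [0, 0, 0.18, 0, 1], [0, 0, 0.18, 0, 1]]]'

```text
time: 12.48
tool_pos: [0.4543, 0.0743, 0.2979]
ee_rot: [3.139, 0.001, 0.075]
wrist_force: [-2.4, -4.8, 0.4]
width: 0.0157
finger_force: 30.0
```

It's going in: the underside is 7 mm below the rim with no vertical load. The side force says it's about 1 mm too far to +y, so I'll ease that and go on down.

Request:
apply_moves --moves '[[[-0.01, 0.02, 0, 0, 1], [-0.01, 0.02, 0.06, 0, 1], [-0.01, 0.02, 0.12, 0, 1], [-0.01, 0.02, 0.12, 0, 1]]]'

```text
time: 12.98
tool_pos: [0.4541, 0.0738, 0.2921]
ee_rot: [3.141, -0.0, 0.076]
wrist_force: [-1.8, -4.0, 0.1]
width: 0.0156
finger_force: 30.0
```

Run:
```python
from h import *
o=telemetry.get_obs(); print(o["time"],o["tool_pos"],o["ee_rot"],o["width"],o["wrist_force"],o["wrist_torque"])
```

```text
12.975 [0.454121  0.07376   0.2920517] [ 3.14126318e+00 -4.15334223e-05  7.57380462e-02] 0.01557114241201133 [-1.75708475 -4.00258327  0.09644484] [-0.68801563  0.30697098  0.01080833]
```

Request:
apply_moves --moves '[[[-0.01, 0.02, 0, 0, 1], [-0.01, 0.02, 0.02, 0, 1], [-0.01, 0.02, 0.02, 0, 1]]]'

```text
time: 13.35
tool_pos: [0.4538, 0.0733, 0.292]
ee_rot: [-3.14, -0.001, 0.076]
wrist_force: [-1.6, 0.1, 4.3]
width: 0.0158
finger_force: 30.0
```

It's seated, with 4 N upward and no side load. Now I'll twist it clockwise 30° in small steps, compensating for the 1.3 mm grip offset.

Request:
apply_moves --moves '[[[-0.01, 0, 0, 0.4, 1], [-0.01, 0, 0, 0.8, 1], [-0.01, 0, 0, 1.2, 1], [-0.01, -0.01, 0, 1.6, 1], [-0.01, -0.01, 0, 2.0, 1], [-0.01, -0.01, 0, 2.0, 1]]]'

```text
time: 14.1
tool_pos: [0.4537, 0.0735, 0.292]
ee_rot: [-3.14, -0.003, -0.272]
wrist_force: [0.6, 0.3, 3.9]
width: 0.0161
finger_force: 30.0
```

Run:
```python
from h import *
o=telemetry.get_obs(); print(o["time"],o["tool_pos"],o["ee_rot"],o["width"],o["wrist_force"],o["wrist_torque"])
```

```text
14.1 [0.45369833 0.07349822 0.29204445] [-3.13994900e+00 -2.73587831e-03 -2.72292601e-01] 0.016110774635914527 [0.57518023 0.27056171 3.92037995] [-0.01637408 -0.04965931  0.04112343]
```

Request:
apply_moves --moves '[[[0, 0, 0, 0.4, 1], [0, 0, 0, 0.8, 1], [0, 0, 0, 1.0, 1], [0, 0, 0, 1.0, 1], [0, 0, 0, 1.0, 1]]]'

```text
time: 14.72
tool_pos: [0.4537, 0.0734, 0.292]
ee_rot: [-3.14, -0.003, -0.447]
wrist_force: [2.9, 0.2, 4.7]
width: 0.0158
finger_force: 30.0
```

Run:
```python
from h import *
import pickle
o=telemetry.get_obs(); print(o["time"],o["tool_pos"],o["ee_rot"],o["width"],o["finger_force"],o["wrist_force"],o["wrist_torque"])
s=snapshot("wrist"); g=cv2.cvtColor(s["image"],cv2.COLOR_RGB2GRAY).astype(float)
# bar line position in camera vs. held before; pulse marks at the seated collar
c=[]
for y in range(218,262,3):
    w=np.clip(130-g[y,273:287],0,None)
    if w.sum(): c.append((273+(w*np.arange(14)).sum()/w.sum(),y))
c=np.array(c); print("bar line px",c[[0,-1]])
P=[ray(s,u,v,.114) for u,v in c[[0,-1]]]; d=P[0]-P[1]; print("bar yaw",np.arctan2(d[1],d[0]))
print("end column",[int(x) for x in g[190:218,280]])
# brush from the scene camera (wood colour) and top camera
marks(s,[.4557,.0734],.076)
m=cv2.inRange(cv2.cvtColor(s["image"],cv2.COLOR_RGB2HSV),(15,110,150),(32,255,255)); ys,xs=np.nonzero(m); print("wood px",len(xs))
psi=.076
for x in(-.065,.03,.058):
    X=[.4557-.115*np.sin(psi)+x*np.cos(psi),.0734+.115*np.cos(psi)+x*np.sin(psi),.046]; u,v=proj(s,X); print("brush pt",x,(round(u),round(v)), s["image"][int(v),int(u)] if 0<=v<420 and 0<=u<560 else None)
```

```text
14.725 [0.45374413 0.07338718 0.29201814] [-3.13966143e+00 -2.60964115e-03 -4.46649332e-01] 0.01583372373118208 30.013131201267242 [2.89671907 0.19747537 4.68785346] [ 0.08422602 -0.25527863  0.1173402 ]
bar line px [[278.64864865 218.        ]
 [278.80693069 260.        ]]
bar yaw -0.4434380326826088
end column [169, 169, 167, 170, 169, 160, 129, 95, 83, 85, 86, 87, 88, 89, 89, 99, 117, 134, 144, 150, 154, 161, 164, 165, 166, 157, 127, 93]
s+ (np.float64(242.68075785259686), np.float64(184.50698142772706)) [0.0032 0.001  0.    ] r 0.0473
s- (np.float64(313.18884910324323), np.float64(299.6076787543558)) [-0.001  -0.0021  0.    ] r 0.0452
p+ (np.float64(279.68676535335436), np.float64(179.72890332501382)) [ 0.0027 -0.0006  0.    ] r 0.0437
p- (np.float64(279.51836398143496), np.float64(303.5083459998195)) [-0.0002  0.0005  0.    ] r 0.0414
wood px 71191
brush pt -0.065 (197, 361) [62 64 68]
brush pt 0.03 (127, 268) [230 199 131]
brush pt 0.058 (104, 237) [206 189 156]
```

Spring torque is 0.12 N m, grip 30 N and bar yaw -0.443, which is 30° clockwise of the slots and in line with the pulse mark. The brush handle still shows where it should be in the clip, so I'll hand in.

```bash
python3 -c "
from bench import ticket
print(ticket.close_job())"
```

```text
the job is handed in; nothing more can be done
None
```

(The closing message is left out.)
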